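# Weigh a spice jar on the beam scale

### The job

Weigh the spice jar on the kitchen's beam scale: stand it upright in the middle of the round platform and let go, then slide the poise along the notched beam until the pointer comes to rest between the two outer lines of the index plate, with the scale free of your hand. Work gently: the poise must click over the teeth without being pressed or forced against the beam, nothing may bear hard on the scale, and the other things on the worktop stay where they are.

Things in the scene. Friction and masses are not known exactly. Their poses are not given: they have to be found in the camera images.
- scale: Fixed grey bench scale. Origin on the worktop under the beam's middle line; y along the beam (+y to the platform, -y to the index plate), x across it, away from the robot, z up. Foot 90 x 410 x 14 mm, y -250 to +160 mm. Housing 95 x 90 x 42 mm under the platform. The fork (39 mm wide, 109 mm high) holds the beam's pivot at y = +30, z = 98 mm. The scale includes beam and platform.
- index_plate (a point): Middle line of the white upright index plate, at x = +16, y = -230, z = 98 mm of the scale. The plate is 34 mm wide and 138 mm high (top 138 mm above the worktop). A long middle line marks balance; the two shorter outer lines, 12.5 mm above and below, stand for +-0.05 rad of beam angle.
- platform_top (a point): Centre of the upper face of the round steel platform (106 mm diameter, 6 mm thick, flat, no rim), at x = 0, y = +120 mm of the scale, 68 mm above the worktop when the beam is level. It stays level and rises 50 mm per rad of beam angle (at most 7.5 mm up or down from level). Where on it the load stands does not change the weighing. z up.
- scale_beam (a joint): Beam angle, rad, stops at +-0.15. 0: level, pointer on the middle line; +: poise and pointer end down (poise too far out, towards the index plate); -: that end up (poise too far in). Off the stops it changes about 0.08 rad per notch. Settles in about 1 s when untouched. At the start it rests on the + stop and leaves it only when the poise is within about two notches of balance.
- beam_pivot (a point): Pivot of the beam (steel bar 10 mm thick, 14 mm high, from the pivot to 200 mm out, along the scale's -y). On its top are ten round teeth 12 mm apart; between them the poise rests 60, 72, ... 156 mm from the pivot, on a level 7 mm above it. Balance lies 60 to 116 mm out, by the jar's weight. The poise starts in a notch 140 to 160 mm out, so it must go inward (+y), 2 to 8 notches.
- pointer_tip (a point): Tip of the thin black pointer at the beam's far end, 262 mm from the pivot.
- poise: Dark steel poise, a loose 0.2 kg saddle closed round the beam; it can ride up 3 mm but not come off. Origin at its middle on the notch level, 105 mm above the worktop when level; y along the beam as the scale's, z up. Saddle 20 mm wide (x), 42 mm long (y), z -22 to +19 mm. On top a knob, 16 mm diameter, z +21 to +36 mm. It rises 2 mm over each tooth.
- poise_wings (a point): Middle of the poise's two wings (same point as its origin). They stick out across the beam to x = -33 and +33 mm, each 16 mm long in y and from z -16 to +12 mm. Two fingers held 40 mm open astride the beam can push both along it and leave the beam free. Pushed so, free to rise, it takes about 2 to 6 N; gripped at a fixed height or pressed down, it jams on the teeth.
- jar_center (a point): Centre, half-way up, of the glass spice jar with a screw cap that is to be weighed: 45 mm diameter, 100 mm high, weight unknown, 0.15 to 0.37 kg. It stands upright on the dark cooktop glass (6 mm above the worktop), left of the scale. z up.
- jar: The same spice jar; origin at the middle of its underside.
- mill: Wooden pepper mill, 58 mm diameter, 130 mm high, bystander; origin at the middle of its underside.
- shaker: Smooth barrel-shaped shaker, 65 mm diameter, 98 mm high, bystander; origin at the middle of its underside.
- spare_mug: China mug with a pattern of diamonds, 83 x 116 x 94 mm, bystander; origin at the middle of its underside.

How it is judged:
By the outcome, as a careful person would: the job done as asked, in the order asked, and still so for the second after the job is handed in, with the robot touching nothing.
It also fails if it takes over 72 s, if anything falls off the work surface, if the arm or the gripper's body presses on something with over 40 N, if the wrist force passes 120 N, or if a joint passes its speed limit or range.

### The arm

A 6-joint arm with a two-finger parallel gripper is mounted at the origin on a cart in front of the work surface, level with it; the furniture and walls round the work are solid. World frame = base frame: x ahead of the robot, y to its left, z up, the work surface at z = 0. Lengths are in m, angles in rad, forces in N, time in s.
With the tool pointing down it reaches from about 0.375 to 0.975 m from the base axis. Payload 3.8 kg.
Tool frame: the origin (TCP) lies at the very end of the fingers, on their centre line; the grasp point (between the pads) lies 19 mm behind it; z points along the fingers, y is the direction in which the jaws open and shut (so a half turn about z gives the same grasp; the last joint's range is limited). The gripper opens to 85 mm and grips with 20 to 120 N. Pads are 22 mm wide; open, the fingers measure 114 mm over their backs; the gripper's body (76 mm by 85 mm) begins 54 mm behind the grasp point. The pads swing forward as they close: fully open they stand 13 mm farther back than shut.
Start: joints at [1.114, 0.264, 1.604, -0, 1.274, -0.037], TCP at [0.275, 0.616, 0.231] pointing down, gripper open.
Joint ranges: [-2.63, 2.63], [-0.94, 2.18], [0.31, 2.57], [-1.31, 4.45], [0, 2.66], [-2.55, 2.55]. Speed limits (rad/s): [2.57, 2.57, 3.14, 3.14, 3.14, 3.14].

### API

Orientations are given as a rotation vector (axis times angle).
In Python, from plant import robot gives the robot as it stands.
- The arm moves only by the shell command python3 -m jog 'ROWS'. ROWS is JSON, a list of rows, each an object of numbers: "hand": the finger opening in m, from 0 to 0.0854; "x", "y", "z": the shift along the tool's x, y, z in m; "twist": the turn about the tool's z in rad. A call has exactly 5 rows; each row is the pose to reach, as a shift and turn from the pose commanded when the call began, along the tool's axes at that moment; what a row does not reach only later rows make up. A row lasts 1/10 s, in which the tool goes at most 50 mm and 8.59 degrees, less where a joint would pass 70% of its speed; a pose out of reach is approached as far as the arm can. A call with a gripper value outside its range is refused whole. The fingers move at their own pace and stop on an object; the grip force is fixed at half the most. Time passes only in rows, so rows that repeat a pose let the fingers close, or fill a call up. It gives the time, the measured TCP pose, the force and the opening at its end, in the units of the state.
- robot.observe(): the state, without advancing time (a new reading comes with each control period).
- robot.grab_frame(name): name is "side" or "top"; returns a dict with "color" (480x640x3 uint8, red, green, blue), "mtx" (3x3 intrinsics, pixels), "origin" and "attitude" of the camera in the world. Camera axes: x right, y up, looking along -z (the intrinsics and any distortion apply to the point x, -y, -z); pixel columns grow to the right and rows downward; lengths in m; the calibration is good to about 2 mm. A picture is of the moment at which its call begins. There is no depth.
- robot.sign_off(): hands the job in, once; it reports no verdict.
Trained networks look in the newest picture that a camera, given by its name, has taken for a name from the list of things; names that differ only in an ending like _2 or _b are one class to them, and where a whole thing is asked for, a point or a joint stands for the part that bears it (a point fixed in the world has none). Each returns a list of dicts, best first, with "conf" (0 to 1); they miss things now and then, are a little off and sometimes report something else, mostly with a low value. They report only what shows in the picture. A call takes as long as a camera call.
- robot.masks_of(camera, name): "region" (480x640 bool, what is visible of it) and "position" ([column, row] in pixels, amid what is visible of it).
The state is a dict: "time": time; "qpos": joint angles; "qd": joint speeds; "joint_efforts": joint torques, N m; "tool_pos": TCP position; "orientation": TCP orientation; "contact_force": force on the tool from outside, world axes, zero at the start; "moment": the same for the moment, N m; "gripper_width": opening from 0.0 (shut) to 1.0 (fully open).
Only numpy, scipy, OpenCV 4.12 (cv2) and the standard library are available. Lean on these libraries where they do the work, as an engineer would, in place of code of your own. Each camera call takes 0.05 s, during which the arm holds its last target. There are 200 camera calls.

## Working session

There is one attempt and no reset: what is moved stays moved. The work goes in short steps, Python scripts to look and compute and a shell command to move; the robot and the scene stay as the last step left them, time stands still between calls to the robot, and variables do not carry over. Pictures are saved under pics/ and viewed, about 8 in all and at most 12, crops included, and the job is handed in when it is done.

```bash
mkdir -p pics
cat > h.py <<'E'
import numpy as np, cv2
from scipy.spatial.transform import Rotation as R
from plant import robot
def rot(a):
    a=np.array(a,float)
    return a if a.shape==(3,3) else (R.from_quat(a).as_matrix() if a.size==4 else R.from_rotvec(a).as_matrix())
def ray(f,p):
    K=np.array(f["mtx"]); d=np.linalg.inv(K)@[p[0],p[1],1]
    d=rot(f["attitude"])@(d*[1,-1,-1]); return np.array(f["origin"]),d/np.linalg.norm(d)
def proj(f,X):
    c=rot(f["attitude"]).T@(np.array(X)-f["origin"]); c=c*[1,-1,-1]; u=np.array(f["mtx"])@c; return u[:2]/u[2]
def tri(fa,pa,fb,pb):
    o1,d1=ray(fa,pa);o2,d2=ray(fb,pb)
    s=np.linalg.lstsq(np.c_[d1,-d2],o2-o1,rcond=None)[0]
    a,b=o1+s[0]*d1,o2+s[1]*d2; return (a+b)/2,np.linalg.norm(a-b)
def plane(f,p,z):
    o,d=ray(f,p); return o+d*(z-o[2])/d[2]
E
python3 - <<'E'
from h import *
np.set_printoptions(precision=3,suppress=True)
s=robot.observe(); print(s)
F={}
for c in("side","top"):
    F[c]=f=robot.grab_frame(c); cv2.imwrite(f"pics/{c}0.png",f["color"][:,:,::-1]); print(c,{k:np.array(v) for k,v in f.items() if k!="color"})
    for n in("scale","index_plate","platform_top","scale_beam","beam_pivot","pointer_tip","poise","poise_wings","jar","jar_center","mill","shaker","spare_mug"):
        for r in robot.masks_of(c,n)[:2]:
            ys,xs=np.nonzero(r["region"]) if r.get("region") is not None else ([0],[0])
            print(c,n,round(r["conf"],2),np.array(r["position"]),xs.min() if len(xs) else '',xs.max() if len(xs) else '',ys.min()if len(xs) else '',ys.max()if len(xs) else '')
E
```

```text
{'time': 0.0, 'qpos': array([ 1.114,  0.265,  1.605,  0.   ,  1.274, -0.037]), 'qd': array([ 0.001, -0.001,  0.001, -0.002,  0.001, -0.001]), 'joint_efforts': array([  0.001, -51.512, -36.732,  -0.   ,   0.013,   0.   ]), 'tool_pos': array([0.275, 0.616, 0.23 ]), 'orientation': array([-0.654, -3.072,  0.003]), 'contact_force': array([ 0.082,  0.423, -0.319]), 'moment': array([ 0.032, -0.024,  0.023]), 'gripper_width': 1.000175896505257}
side {'mtx': array([[481.317,   0.   , 320.729],
       [  0.   , 481.317, 238.454],
       [  0.   ,   0.   ,   1.   ]]), 'origin': array([0.645, 0.893, 0.931]), 'attitude': array([0.023, 1.335, 2.821])}
side scale 0.81 [350.3 222.7] 311 400 158 260
side index_plate 0.66 [351.  222.1] 310 401 157 261
side index_plate 0.17 [259.5 281.3] 245 269 259 296
side platform_top 0.67 [332.7 231.6] 314 349 219 241
side platform_top 0.22 [351.  224.6] 311 400 157 261
side scale_beam 0.64 [349.9 207.5] 337 373 190 219
side beam_pivot 0.76 [350.3 220.4] 311 400 158 260
side beam_pivot 0.41 [302.8 273.6] 292 311 255 294
side pointer_tip 0.65 [350.3 204.1] 337 372 1
[... 733 characters left out ...]
0.108, -1.59 ])}
top index_plate 0.89 [376.4 283.8] 311 458 233 345
top index_plate 0.22 [413.3 305.5] 401 421 293 317
top platform_top 0.87 [331.5 252.2] 312 350 232 270
top scale_beam 0.84 [369.1 279.1] 343 426 256 315
top beam_pivot 0.94 [377.1 287.2] 311 458 233 344
top pointer_tip 0.66 [370. 279.] 344 424 257 314
top pointer_tip 0.24 [375.  284.8] 310 458 232 345
top poise 0.55 [412.  306.3] 401 420 293 316
top jar 0.76 [275.4 221.9] 261 281 211 233
top jar_center 0.7 [270.5 223.5] 262 282 212 234
top jar_center 0.53 [377.4 284.9] 311 459 232 345
top shaker 0.9 [270.7 186.2] 257 282 172 196
top spare_mug 0.89 [214.5 190.9] 194 226 166 206
top spare_mug 0.35 [413.8 306.2] 402 421 293 316
```

Run:
```python
import cv2
a=cv2.imread('pics/side0.png')[130:370,200:440]; b=cv2.imread('pics/top0.png')[140:380,180:480]
cv2.imwrite('pics/c1.png',cv2.resize(a,None,fx=2.5,fy=2.5,interpolation=2)); cv2.imwrite('pics/c2.png',cv2.resize(b,None,fx=2.5,fy=2.5,interpolation=2))
```

```text
(no output)
```

View pics/c1.png

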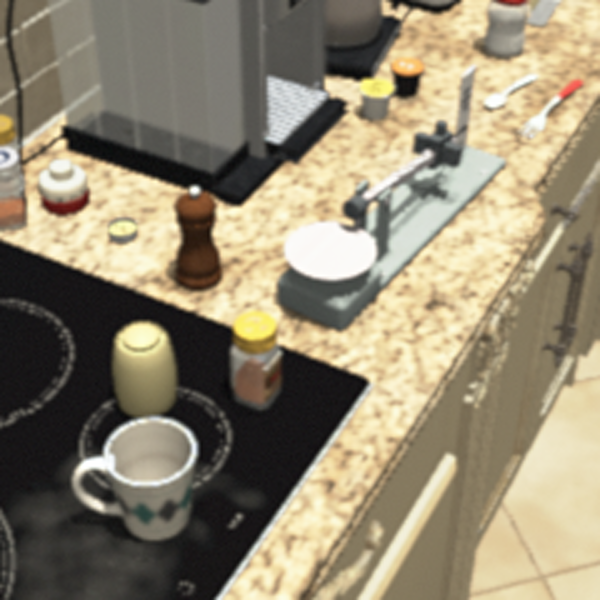

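View pics/c2.png

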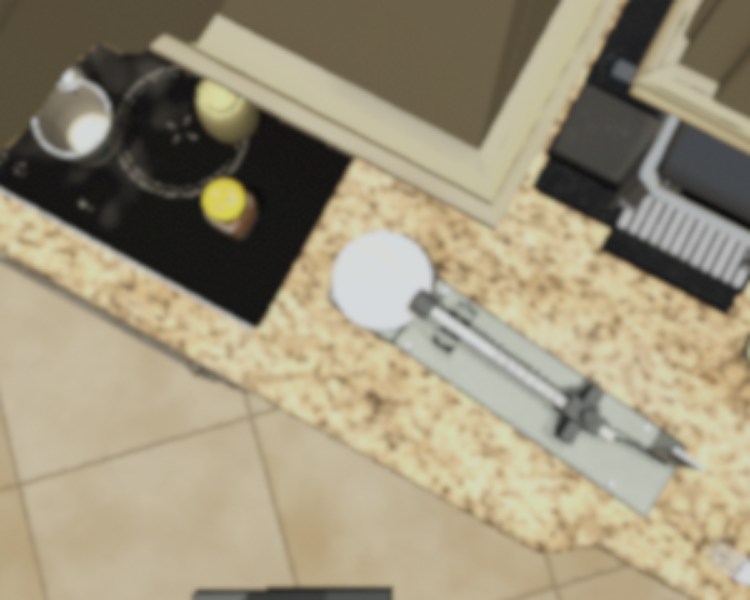

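Both crops show the jar (yellow cap: side ~(302,258), top ~(269,220)), the platform (side ~(332,230), top ~(333,252)), the poise near the pointer end (side ~(376,185), top ~(413,300)), the mill behind the scale, and a wall cabinet overhead in the top view.

```bash
cat > m.py <<'E'
from h import *
np.set_printoptions(precision=4,suppress=True)
F={c:robot.grab_frame(c) for c in("side","top")}
def t(n,a,b): 
    X,e=tri(F["side"],a,F["top"],b); print(n,X,"gap %.4f"%e); return X
J=t("cap",(302.4,258.5),(269.2,220))
P=t("plat",(332.5,230.5),(332,251.7))
K=t("knob",(374.8,181),(413.4,299))
V=t("pivottop",(342.4,209),(349.6,261.2))
# jar from mask silhouettes: fit cylinder outline
from scipy.optimize import least_squares
def box(X,r,h,c):
    a=np.linspace(0,6.28,40); p=np.array([proj(F[c],[X[0]+r*np.cos(q),X[1]+r*np.sin(q),z]) for q in a for z in(X[2],X[2]+h)])
    return np.r_[p.min(0),p.max(0)]
def fit(n,r,h,z0,cams,x0):
    ob={}
    for c in cams:
        m=robot.masks_of(c,n)
        if m:
            ys,xs=np.nonzero(m[0]["region"]); ob[c]=np.array([xs.min()-.5,ys.min()-.5,xs.max()+.5,ys.max()+.5])
    s=least_squares(lambda p:np.concatenate([box([*p],r,h,c)-ob[c] for c in ob]),[*x0,z0],loss="soft_l1")
    print(n,s.x,"cost %.2f"%s.cost,{c:box(s.x,r,h,c)-ob[c] for c in ob}); return s.x
fit("jar",.0225,.1,.006,("side","top"),J[:2]); fit("platform_top",.053,.006,.06,("side","top"),P[:2])
fit("mill",.029,.13,0,("side",),P[:2]+[.1,.05]); fit("shaker",.0325,.098,.006,("side","top"),J[:2]+[.1,0])
d=K-P; print("scale yaw (-y dir)",np.arctan2(d[1],d[0]),np.linalg.norm(d[:2]))
E
python3 m.py
```

```text
cap [ 0.6655 -0.0267  0.111 ] gap 0.0003
plat [ 0.582  -0.1872  0.0741] gap 0.0029
knob [ 0.4466 -0.3867  0.1134] gap 0.0141
pivottop [ 0.5514 -0.2321  0.1169] gap 0.0010
jar [ 0.669  -0.0255  0.0052] cost 1.94 {'side': array([ 0.7325,  0.2105, -2.3572, -0.3425]), 'top': array([ 0.0134,  0.3285, -0.1292, -0.0157])}
platform_top [ 0.5837 -0.1863  0.0744] cost 0.91 {'side': array([-0.5993, -0.7674,  0.5186,  0.8523]), 'top': array([-0.1341, -0.0744,  0.2291,  0.1197])}
mill [ 0.7465 -0.3684 -0.1124] cost 0.08 {'side': array([-0.2501,  0.1158,  0.2648, -0.1186])}
shaker [ 0.7825 -0.0225 -0.0061] cost 13.40 {'side': array([-0.2968, -1.1865,  0.3859,  5.8191]), 'top': array([-0.8491, -4.2025,  2.5613,  3.3025])}
scale yaw (-y dir) -2.1670611327326528 0.24117168021431526
```

```bash
cat > s.py <<'E'
from h import *
from scipy.optimize import least_squares
np.set_printoptions(precision=4,suppress=True)
F={c:robot.grab_frame(c) for c in("side","top")}
B=.15
def W(p,X):
    c,s=np.cos(p[2]),np.sin(p[2]); return np.array([p[0]+c*X[0]-s*X[1],p[1]+s*X[0]+c*X[1],X[2]])
def poise(d,b=B,up=.0): # local, notch level point + up normal
    return np.array([0,.03-d*np.cos(b)-(.007+up)*np.sin(b),.098-d*np.sin(b)+(.007+up)*np.cos(b)])
cs=lambda x,y:(200+x/2.5,130+y/2.5); ct=lambda x,y:(180+x/2.5,140+y/2.5)
obs=[("side",(332.5,230.5),[0,.12,.0755]),("top",(332,251.7),[0,.12,.0755]),("top",ct(650,514),[-.045,-.25,.014]),("side",cs(505,155),[-.045,-.25,.014]),("side",cs(471,70),[.016,-.23,.138])]
def res(p): return np.concatenate([proj(F[c],W(p,X))-o for c,o,X in obs]+[proj(F["side"],W(p,poise(p[3],B,.036)))-cs(438,125),proj(F["top"],W(p,poise(p[3],B,.036)))-ct(586,392)])
if __name__=="__main__":
    s=least_squares(res,[.52,-.29,-.6,.15],loss="soft_l1"); p=s.x; print(p,res(p).reshape(-1,2)); 
    print("poise",W(p,poise(p[3])),"pivot",W(p,[0,.03,.098]),"plat",W(p,[0,.12,.0755]))
    np.save("scale.npy",p)
    out=[]
    for c,(x0,y0) in(("side",(300,140)),("top",(300,220))):
        im=cv2.resize(F[c]["color"][:,:,::-1],None,fx=5,fy=5,interpolation=2)
        def L(pts):
            cv2.polylines(im,[np.int32([(proj(F[c],W(p,X))+.5)*5 for X in pts])],False,(0,0,255),1)
        L([(-.045,-.25,.014),(.045,-.25,.014),(.045,.16,.014),(-.045,.16,.014),(-.045,-.25,.014)])
        a=np.linspace(0,6.3,40);L([(.053*np.cos(q),.12+.053*np.sin(q),.0755) for q in a])
        L([poise(0),poise(.2)]);L([(-.001,-.23,.138),(.033,-.23,.138),(.033,-.23,.014),(-.001,-.23,.014)])
        q=poise(p[3]);L([q+[-.033,0,.01],q+[.033,0,.01]]);L([poise(p[3]),poise(p[3],B,.036)])
        L([(.669-p[0],0,0)]*2)
        out.append(im[y0*5:y0*5+600,x0*5:x0*5+ (400 if c=="side" else 800)][:, :400 if c=="side" else 800])
        cv2.imwrite(f"pics/ov_{c}.png",im[y0*5:y0*5+600,x0*5:x0*5+(550 if c=="side" else 800)])
E
python3 s.py
```

```text
[ 0.5125 -0.2866 -0.6106  0.1486] [[-0.2783 -0.7258]
 [ 0.3463  0.7198]
 [-0.3982  0.4007]
 [-0.5947  0.5631]
 [-2.3862 -0.0597]
 [-1.0225 -0.8753]
 [-0.6636  6.8584]]
poise [ 0.4449 -0.3833  0.0827] pivot [ 0.5297 -0.2621  0.098 ] plat [ 0.5813 -0.1883  0.0755]
```

View pics/ov_top.png

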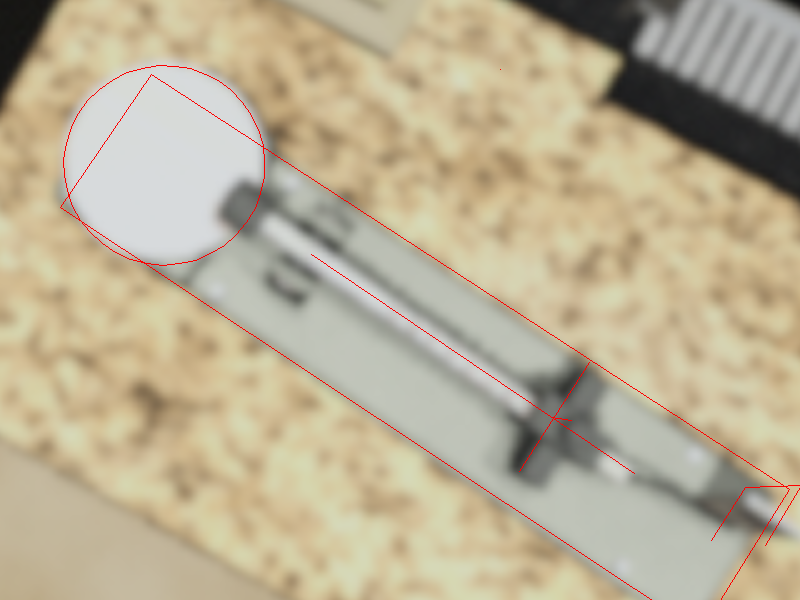

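The model's circle and beam line agree with the image within ~1–2 px; poise at top-view ov (557,425), so about 150 mm out.

View pics/ov_side.png

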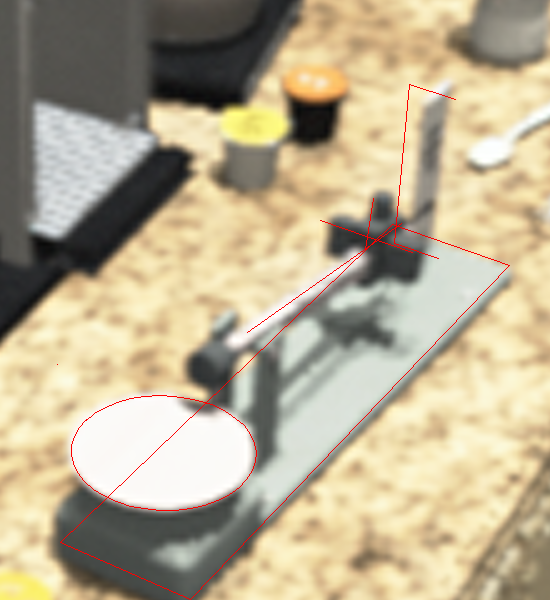

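```bash
python3 -m jog '[{"x":0.0,"hand":0.085},{"x":0},{"x":0},{"x":0.0},{"x":0.0}]'; python3 -c "
from h import *
s=robot.observe();print(rot(s['orientation']).round(3))"
```

```text
[[-0.913  0.408 -0.   ]
 [ 0.408  0.913 -0.   ]
 [ 0.    -0.    -1.   ]]schema error: expected keys hand, x, y, z, twist
```

```bash
cat > s2.py <<'E'
from s import *
o=lambda x,y:(299.5+x/5,139.5+y/5); q=lambda x,y:(299.5+x/5,219.5+y/5)
obs=[("side",(332.3,230.3),[0,.12,.0755]),("top",(332,252),[0,.12,.0755]),("side",o(440,88),[.016,-.23,.138]),("side",o(510,267),[-.045,-.25,.014]),("top",ct(650,514),[-.045,-.25,.014]),("top",q(735,480),[.016,-.23,.138])]
po=[("side",o(375,247),.012),("side",o(382,199),.036),("top",q(558,427),.012)]
bl=[("side",o(238,340)),("side",o(355,262)),("top",q(265,222)),("top",q(540,403))]
def res(p):
    r=[proj(F[c],W(p,X))-u for c,u,X in obs]+[proj(F[c],W(p,poise(p[3],B,z)))-u for c,u,z in po]
    r+=[proj(F[c],W(p,poise(d)))-u for (c,u),d in zip(bl,p[4:])]
    return np.concatenate(r)
s=least_squares(res,[.52,-.29,-.6,.15,0,.15,0,.15],loss="soft_l1"); p=s.x; print(p,"\n",res(p).reshape(-1,2)); np.save("scale.npy",p[:4])
print("poise",W(p,poise(p[3])),"pivot",W(p,[0,.03,.098]),"plat",W(p,[0,.12,.0755]))
E
python3 s2.py; python3 -m jog '[{"hand":0.085,"x":0,"y":0,"z":0,"twist":0},{"hand":0.085,"x":-0.05,"y":0,"z":-0.02,"twist":0},{"hand":0.085,"x":-0.1,"y":0,"z":-0.02,"twist":0},{"hand":0.085,"x":-0.15,"y":0,"z":-0.02,"twist":0},{"hand":0.085,"x":-0.15,"y":0,"z":-0.02,"twist":0}]'
```

```text
[ 0.5132 -0.2841 -0.613   0.154  -0.0093  0.1334 -0.0266  0.1426] 
 [[-0.3489 -0.0072]
 [-0.5639  0.1127]
 [-1.4241  1.2786]
 [-0.0209  0.1548]
 [-1.5347  0.341 ]
 [ 8.5371  7.026 ]
 [-0.6662 -2.9653]
 [-0.9501 -0.2489]
 [ 0.6901 -0.6564]
 [ 0.1278  0.183 ]
 [-0.2779 -0.411 ]
 [-0.2098  0.3151]
 [-0.6656  1.3855]]
poise [ 0.4422 -0.385   0.0819] pivot [ 0.5304 -0.2596  0.098 ] plat [ 0.5822 -0.1859  0.0755]
time: 2.55
tool_pos: [0.4175, 0.5525, 0.2515]
orientation: [0.662, 3.068, -0.0]
contact_force: [-0.3, 0.2, 0.4]
gripper_width: 0.993
```

```bash
cat > go.py <<'E'
import sys
from h import *
np.set_printoptions(precision=4,suppress=True)
def go(T,yaw=None):
    s=robot.observe(); M=rot(s["orientation"]); d=M.T@(np.array(T)-s["tool_pos"])
    y=np.arctan2(M[1,1],M[0,1]); print("t",s["time"],"pos",s["tool_pos"],"F",s["contact_force"],"w",s["gripper_width"],"tooly",y,"tilt",M[:,2],"q",s["qpos"][[0,5]])
    print("shift",d,"n",np.linalg.norm(d)/.05,"" if yaw is None else "twist %.3f"%(y-yaw))
if __name__=="__main__":
    a=[float(v) for v in sys.argv[1:]]; go(a[:3],*a[3:])
E
python3 go.py .667 -.026 .16
python3 - <<'E'
from h import *
f=robot.grab_frame("side");g=robot.grab_frame("top")
print("mill",plane(f,(276.7,226.6),.065),"shaker",plane(f,(258.9,277.6),.055),plane(g,(225*.4+180,115*.4+140),.06))
for z in(.4,.5,.6):print("cab",plane(g,(242,156),z),plane(g,(376,228),z))
E
```

```text
t 2.55 pos [0.4175 0.5525 0.2515] F [-0.2787  0.1556  0.3617] w 0.9928650085899761 tooly 1.1459008379052646 tilt [ 0.003  -0.0008 -1.    ] q [ 0.8891 -0.256 ]
shift [-0.4655 -0.4243  0.0927] n 12.732575150379663 
mill [ 0.74224059 -0.21962977  0.065     ] shaker [ 0.77986899 -0.01680973  0.055     ] [ 0.77209417 -0.02124836  0.06      ]
cab [ 0.73700013 -0.01533099  0.4       ] [ 0.58097781 -0.27991157  0.4       ]
cab [ 0.70052592 -0.03660194  0.5       ] [ 0.56168093 -0.27205344  0.5       ]
cab [ 0.66405172 -0.0578729   0.6       ] [ 0.54238406 -0.2641953   0.6       ]
```

```bash
python3 -m jog '[{"hand":0.085,"x":-0.034,"y":-0.031,"z":0.0,"twist":0},{"hand":0.085,"x":-0.068,"y":-0.062,"z":0,"twist":0},{"hand":0.085,"x":-0.102,"y":-0.093,"z":0.0,"twist":0},{"hand":0.085,"x":-0.136,"y":-0.124,"z":0.0,"twist":0},{"hand":0.085,"x":-0.17,"y":-0.155,"z":0.0,"twist":0}]' && python3 -m jog '[{"hand":0.085,"x":-0.034,"y":-0.031,"z":0.0,"twist":0},{"hand":0.085,"x":-0.068,"y":-0.062,"z":0,"twist":0},{"hand":0.085,"x":-0.102,"y":-0.093,"z":0.0,"twist":0},{"hand":0.085,"x":-0.136,"y":-0.124,"z":0.0,"twist":0},{"hand":0.085,"x":-0.17,"y":-0.155,"z":0.0,"twist":0}]' && python3 go.py .667 -.026 .16
```

```text
time: 3.15
tool_pos: [0.5032, 0.3442, 0.2513]
orientation: [-0.651, -3.073, -0.001]
contact_force: [0.8, 0.1, 0.6]
gripper_width: 0.995
time: 3.65
tool_pos: [0.5959, 0.1336, 0.2514]
orientation: [-0.651, -3.073, -0.001]
contact_force: [-0.4, -0.8, 0.3]
gripper_width: 0.996
t 3.65 pos [0.5959 0.1336 0.2514] F [-0.368  -0.7871  0.3267] w 0.9955261340992435 tooly 1.1529934148525434 tilt [ 0.      0.0008 -1.    ] q [ 0.1794 -0.9738]
shift [-0.1298 -0.1171  0.0913] n 3.944233378621874
```

```bash
python3 -m jog '[{"hand":0.085,"x":-0.03,"y":-0.027,"z":0.02,"twist":0},{"hand":0.085,"x":-0.06,"y":-0.054,"z":0.04,"twist":0},{"hand":0.085,"x":-0.09,"y":-0.081,"z":0.06,"twist":0},{"hand":0.085,"x":-0.12,"y":-0.108,"z":0.08,"twist":0},{"hand":0.085,"x":-0.12,"y":-0.108,"z":0.09,"twist":0}]' && python3 go.py .667 -.026 .047
python3 - <<'E'
from h import *
f=robot.grab_frame("side"); cv2.imwrite("pics/j1.png",cv2.resize(f["color"][200:320,220:380,::-1],None,fx=4,fy=4,interpolation=2))
print(proj(f,[.667,-.026,.106]),proj(f,robot.observe()["tool_pos"]))
m=robot.masks_of("side","jar");print([(r["conf"],r["position"]) for r in m])
E
```

```text
time: 4.15
tool_pos: [0.662, -0.0167, 0.1589]
orientation: [-0.658, -3.07, 0.002]
contact_force: [0.4, 0.8, -1.2]
gripper_width: 0.996
t 4.15 pos [ 0.662  -0.0167  0.1589] F [ 0.3899  0.7804 -1.1568] w 0.9955359206941383 tooly 1.148431014342928 tilt [-0.0018 -0.0011 -1.    ] q [-0.0622 -1.2101]
shift [-0.0085 -0.0063  0.1119] n 2.248471999778546 
[301.79982336 260.12223862] [304.0934174 247.7789352]
[(0.65, [302.1, 273.3])]
```

View pics/j1.png

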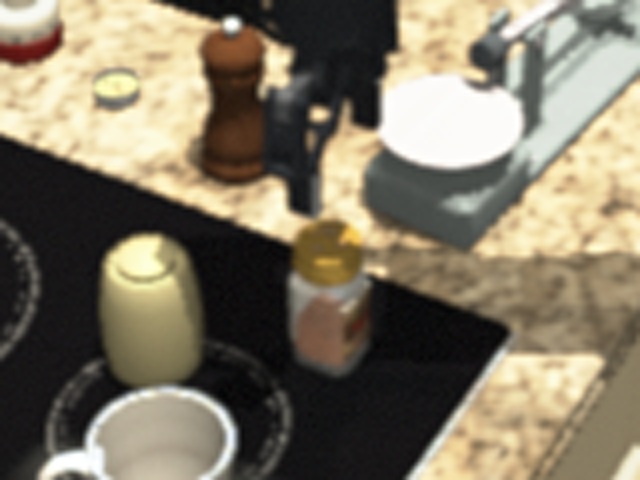

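The jar cap centre is at crop (327,240), exactly where my estimate projects; fingers hang above it. Descend.

```bash
python3 -m jog '[{"hand":0.085,"x":-0.0085,"y":-0.0063,"z":0.0,"twist":0},{"hand":0.085,"x":-0.0085,"y":-0.0063,"z":0.02,"twist":0},{"hand":0.085,"x":-0.0085,"y":-0.0063,"z":0.05,"twist":0},{"hand":0.085,"x":-0.0085,"y":-0.0063,"z":0.08,"twist":0},{"hand":0.085,"x":-0.0085,"y":-0.0063,"z":0.108,"twist":0}]' && python3 -m jog '[{"hand":0.085,"x":0,"y":0,"z":0,"twist":0},{"hand":0.085,"x":0,"y":0,"z":0,"twist":0},{"hand":0.0,"x":0,"y":0,"z":0,"twist":0},{"hand":0,"x":0,"y":0,"z":0,"twist":0},{"hand":0,"x":0,"y":0,"z":0,"twist":0}]' && python3 -m jog '[{"hand":0,"x":0,"y":0,"z":0,"twist":0},{"hand":0,"x":0,"y":0,"z":0,"twist":0},{"hand":0.0,"x":0,"y":0,"z":0,"twist":0},{"hand":0,"x":0,"y":0,"z":0,"twist":0},{"hand":0,"x":0,"y":0,"z":0,"twist":0}]' ; python3 go.py .667 -.026 .047
```

```text
time: 4.75
tool_pos: [0.6682, -0.0217, 0.0542]
orientation: [0.65, 3.07, 0.001]
contact_force: [0.7, -0.0, 0.1]
gripper_width: 0.999
time: 5.25
tool_pos: [0.6684, -0.0234, 0.0555]
orientation: [0.653, 3.07, -0.0]
contact_force: [-5.7, -9.6, 28.6]
gripper_width: 0.51
time: 5.75
tool_pos: [0.6684, -0.0235, 0.0557]
orientation: [0.654, 3.069, 0.0]
contact_force: [-0.5, -0.0, 5.2]
gripper_width: 0.509
t 5.75 pos [ 0.6684 -0.0235  0.0557] F [-0.5388 -0.0107  5.2234] w 0.5090571235586868 tooly 1.150833494244389 tilt [ 0.0033 -0.0004 -1.    ] q [-0.0723 -1.223 ]
shift [ 0.0003 -0.0029  0.0087] n 0.18360996950454103
```

```bash
python3 -m jog '[{"hand":0,"x":0,"y":0,"z":-0.02,"twist":0},{"hand":0,"x":0,"y":0,"z":-0.045,"twist":0},{"hand":0.0,"x":0,"y":0,"z":-0.075,"twist":0},{"hand":0,"x":0,"y":0,"z":-0.1,"twist":0},{"hand":0,"x":0,"y":0,"z":-0.1,"twist":0}]' ; python3 go.py .582 -.186 .155
```

```text
time: 6.25
tool_pos: [0.6702, -0.0234, 0.1586]
orientation: [0.653, 3.064, 0.002]
contact_force: [1.8, 0.9, -2.1]
gripper_width: 0.51
t 6.25 pos [ 0.6702 -0.0234  0.1586] F [ 1.7961  0.876  -2.1262] w 0.5098772135259231 tooly 1.1509254445989987 tilt [ 0.0091 -0.0006 -1.    ] q [-0.0721 -1.223 ]
shift [ 0.0143 -0.1844  0.0029] n 3.700317866950701
```

```bash
python3 -m jog '[{"hand":0,"x":0.002,"y":-0.03,"z":0,"twist":0},{"hand":0,"x":0.006,"y":-0.075,"z":0,"twist":0},{"hand":0.0,"x":0.01,"y":-0.12,"z":0,"twist":0},{"hand":0,"x":0.014,"y":-0.16,"z":0,"twist":0},{"hand":0,"x":0.014,"y":-0.184,"z":0,"twist":0}]' && python3 -m jog '[{"hand":0,"x":0,"y":0,"z":0,"twist":0},{"hand":0,"x":0,"y":0,"z":0,"twist":0},{"hand":0.0,"x":0,"y":0,"z":0,"twist":0},{"hand":0,"x":0,"y":0,"z":0,"twist":0},{"hand":0,"x":0,"y":0,"z":0,"twist":0}]'; python3 go.py .582 -.186 .127;  python3 - <<'E'
from h import *
f=robot.grab_frame("side"); cv2.imwrite("pics/j2.png",cv2.resize(f["color"][170:290,270:430,::-1],None,fx=4,fy=4,interpolation=2))
E
```

```text
time: 6.75
tool_pos: [0.5761, -0.1873, 0.1511]
orientation: [-0.656, -3.069, 0.0]
contact_force: [-0.0, -0.1, -1.3]
gripper_width: 0.509
time: 7.25
tool_pos: [0.5796, -0.1845, 0.153]
orientation: [-0.652, -3.073, -0.0]
contact_force: [-0.4, -0.1, -2.7]
gripper_width: 0.506
t 7.25 pos [ 0.5796 -0.1845  0.153 ] F [-0.3832 -0.0756 -2.6582] w 0.5062137434270793 tooly 1.1524790548089558 tilt [-0.0002  0.0002 -1.    ] q [-0.3492 -1.5018]
shift [-0.0028 -0.0004  0.026 ] n 0.5240472016058714
```

View pics/j2.png

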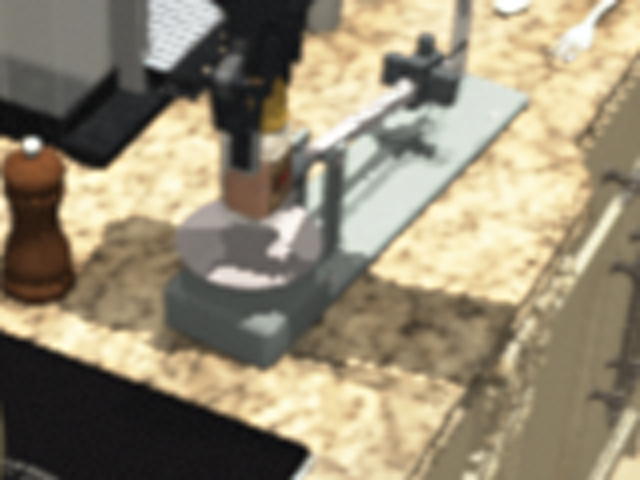

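Jar is held upright over the platform (bottom at crop ~(248,215)), gripper clear of fork and mill. Lower slowly.

```bash
python3 -m jog '[{"hand":0,"x":-0.0028,"y":0,"z":0.008,"twist":0},{"hand":0,"x":-0.0028,"y":0,"z":0.014,"twist":0},{"hand":0.0,"x":-0.0028,"y":0,"z":0.018,"twist":0},{"hand":0,"x":-0.0028,"y":0,"z":0.021,"twist":0},{"hand":0,"x":-0.0028,"y":0,"z":0.021,"twist":0}]' && python3 -m jog '[{"hand":0,"x":0,"y":0,"z":0.0,"twist":0},{"hand":0,"x":0,"y":0,"z":0.001,"twist":0},{"hand":0.0,"x":0,"y":0,"z":0.001,"twist":0},{"hand":0,"x":0,"y":0,"z":0.002,"twist":0},{"hand":0,"x":0,"y":0,"z":0.002,"twist":0}]'; python3 go.py .582 -.186 .125
```

```text
time: 7.8
tool_pos: [0.5812, -0.1864, 0.1313]
orientation: [-0.654, -3.071, -0.0]
contact_force: [-0.0, 0.3, -1.9]
gripper_width: 0.511
time: 8.3
tool_pos: [0.5817, -0.1866, 0.1303]
orientation: [-0.655, -3.073, 0.0]
contact_force: [0.6, -1.0, -2.4]
gripper_width: 0.509
t 8.3 pos [ 0.5817 -0.1866  0.1303] F [ 0.6098 -0.9933 -2.413 ] w 0.5088907241563976 tooly 1.1509900378162057 tilt [-0. -0. -1.] q [-0.3512 -1.5021]
shift [-0.      0.0007  0.0053] n 0.10599954399966208
```

```bash
for i in 1 ; do python3 -m jog '[{"hand":0,"x":0,"y":0,"z":0.001,"twist":0},{"hand":0,"x":0,"y":0,"z":0.0015,"twist":0},{"hand":0.0,"x":0,"y":0,"z":0.002,"twist":0},{"hand":0,"x":0,"y":0,"z":0.0025,"twist":0},{"hand":0,"x":0,"y":0,"z":0.0025,"twist":0}]'; done;  python3 -m jog '[{"hand":0,"x":0,"y":0,"z":0.0005,"twist":0},{"hand":0,"x":0,"y":0,"z":0.001,"twist":0},{"hand":0.0,"x":0,"y":0,"z":0.0015,"twist":0},{"hand":0,"x":0,"y":0,"z":0.0015,"twist":0},{"hand":0,"x":0,"y":0,"z":0.0015,"twist":0}]'
```

```text
time: 8.8
tool_pos: [0.5817, -0.1866, 0.1276]
orientation: [-0.655, -3.072, -0.0]
contact_force: [0.2, 0.2, -2.3]
gripper_width: 0.511
time: 9.3
tool_pos: [0.5817, -0.1866, 0.1263]
orientation: [-0.655, -3.073, 0.0]
contact_force: [0.1, 0.4, -1.7]
gripper_width: 0.507
```

```bash
python3 -m jog '[{"hand":0,"x":0,"y":0,"z":0.0005,"twist":0},{"hand":0,"x":0,"y":0,"z":0.001,"twist":0},{"hand":0.0,"x":0,"y":0,"z":0.001,"twist":0},{"hand":0,"x":0,"y":0,"z":0.001,"twist":0},{"hand":0,"x":0,"y":0,"z":0.001,"twist":0}]';  python3 -m jog '[{"hand":0,"x":0,"y":0,"z":0.0005,"twist":0},{"hand":0,"x":0,"y":0,"z":0.001,"twist":0},{"hand":0.0,"x":0,"y":0,"z":0.001,"twist":0},{"hand":0,"x":0,"y":0,"z":0.001,"twist":0},{"hand":0,"x":0,"y":0,"z":0.001,"twist":0}]'
```

```text
time: 9.8
tool_pos: [0.5817, -0.1866, 0.1253]
orientation: [0.655, 3.073, 0.0]
contact_force: [-0.0, 0.0, -2.3]
gripper_width: 0.508
time: 10.3
tool_pos: [0.5819, -0.1867, 0.1247]
orientation: [0.655, 3.072, -0.0]
contact_force: [-1.2, -0.1, 2.2]
gripper_width: 0.504
```

Contact at the expected height; release gently.

```bash
python3 -m jog '[{"hand":0.055,"x":0,"y":0,"z":0.0,"twist":0},{"hand":0.065,"x":0,"y":0,"z":0,"twist":0},{"hand":0.07,"x":0,"y":0,"z":0,"twist":0},{"hand":0.07,"x":0,"y":0,"z":0,"twist":0},{"hand":0.07,"x":0,"y":0,"z":0,"twist":0}]';  python3 -m jog '[{"hand":0.07,"x":0,"y":0,"z":-0.01,"twist":0},{"hand":0.07,"x":0,"y":0,"z":-0.03,"twist":0},{"hand":0.07,"x":0,"y":0,"z":-0.06,"twist":0},{"hand":0.07,"x":0,"y":0,"z":-0.1,"twist":0},{"hand":0.07,"x":0,"y":0,"z":-0.11,"twist":0}]'
cat > chk.py <<'E'
import sys
from h import *
f=robot.grab_frame("side"); cv2.imwrite(sys.argv[1],cv2.resize(f["color"][140:270,300:420,::-1],None,fx=5,fy=5,interpolation=2))
for n in ("poise","jar","scale_beam"):
  for r in robot.masks_of("side",n)[:2]: print(n,round(r["conf"],2),r["position"])
E
python3 chk.py pics/k1.png
python3 - <<'E'
from s import *
p=np.load("scale.npy")
for d in(.144,.156):print(d,W(p,poise(d)))
E
python3 go.py .45 -.375 .235 -.613
```

```text
time: 10.8
tool_pos: [0.5818, -0.1866, 0.1242]
orientation: [0.655, 3.073, 0.0]
contact_force: [-0.2, -0.7, -0.5]
gripper_width: 0.82
time: 11.3
tool_pos: [0.5846, -0.1877, 0.2409]
orientation: [0.653, 3.063, -0.002]
contact_force: [0.7, 0.3, 1.5]
gripper_width: 0.821
jar 0.85 [330.6, 213.9]
scale_beam 0.62 [351.9, 204.1]
0.144 [ 0.4479 -0.3769  0.0834]
0.156 [ 0.4411 -0.3866  0.0816]
t 11.6 pos [ 0.5805 -0.1862  0.232 ] F [-0.0756 -0.3909  0.3907] w 0.8211946642130866 tooly 1.15097830103914 tilt [-0.0035  0.0012 -1.    ] q [-0.3512 -1.5022]
shift [ 0.0422 -0.2256 -0.0027] n 4.590845329514178 twist 1.764
```

View pics/k1.png

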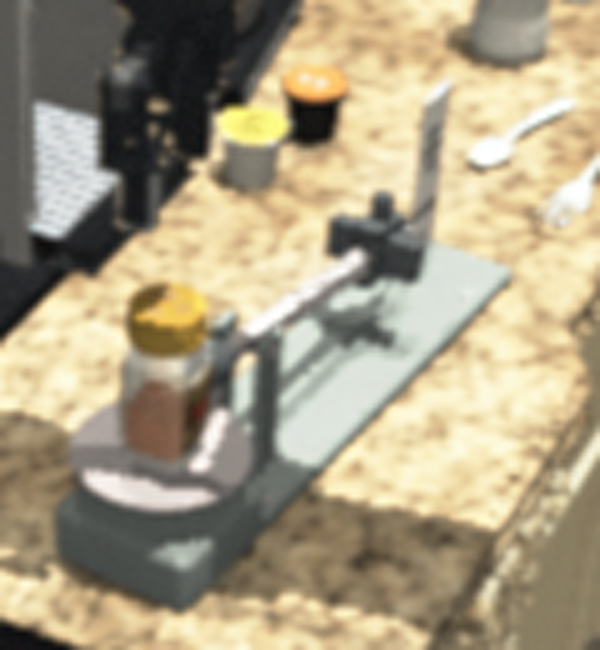

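Jar stands upright centred on the platform (base crop ~(165,450)), beam still on + stop; poise at ~(375,245). Now the poise: approach from outside it with fingers astride the beam.

```bash
python3 - <<'E'
from s import *
from go import go
p=np.load("scale.npy"); T=W(p,[0,.03-.192,.20]); print(T); go(T,p[2])
E
python3 -m jog '[{"hand":0.07,"x":0,"y":0,"z":0,"twist":0.14},{"hand":0.07,"x":0.004,"y":-0.03,"z":0,"twist":0.28},{"hand":0.06,"x":0.01,"y":-0.07,"z":0,"twist":0.42},{"hand":0.05,"x":0.018,"y":-0.11,"z":0,"twist":0.56},{"hand":0.04,"x":0.025,"y":-0.15,"z":0,"twist":0.7}]'
python3 - <<'E'
from s import *
from go import go
p=np.load("scale.npy"); T=W(p,[0,.03-.192,.20]); go(T,p[2])
E
```

```text
[ 0.42   -0.4166  0.2   ]
t 11.7 pos [ 0.5806 -0.1862  0.232 ] F [ 0.7144 -0.245   0.1084] w 0.817318803290052 tooly 1.1510267144363129 tilt [-0.0036  0.0013 -1.    ] q [-0.3512 -1.5022]
shift [ 0.0527 -0.2758  0.0323] n 5.65363361275941 twist 1.764
time: 12.2
tool_pos: [0.4964, -0.3139, 0.2328]
orientation: [-1.674, -2.656, -0.0]
contact_force: [0.9, -1.0, -0.2]
gripper_width: 0.471
t 12.3 pos [ 0.4947 -0.3166  0.2329] F [ 0.6951  0.2129 -0.1739] w 0.4656787116330388 tooly 0.44419274098070766 tilt [-0.0031 -0.0004 -1.    ] q [-0.6105 -1.054 ]
shift [-0.0582 -0.1103  0.0332] n 2.581256336307408 twist 1.057
```

```bash
python3 -m jog '[{"hand":0.04,"x":-0.015,"y":-0.03,"z":0,"twist":0.14},{"hand":0.04,"x":-0.03,"y":-0.06,"z":0,"twist":0.28},{"hand":0.04,"x":-0.045,"y":-0.09,"z":0,"twist":0.42},{"hand":0.04,"x":-0.058,"y":-0.11,"z":0,"twist":0.56},{"hand":0.04,"x":-0.058,"y":-0.11,"z":0,"twist":0.7}]' >/dev/null; python3 -m jog '[{"hand":0.04,"x":0,"y":0,"z":0,"twist":0.14},{"hand":0.04,"x":0,"y":0,"z":0,"twist":0.28},{"hand":0.04,"x":0,"y":0,"z":0.01,"twist":0.357},{"hand":0.04,"x":0,"y":0,"z":0.02,"twist":0.357},{"hand":0.04,"x":0,"y":0,"z":0.03,"twist":0.357}]'
cat > g.py <<'E'
import sys
from s import *
from go import go
p=np.load("scale.npy"); d,z=map(float,sys.argv[1:3]); T=W(p,[0,.03-d,z]); go(T,p[2])
q=robot.observe()["tool_pos"]; c,s_=np.cos(p[2]),np.sin(p[2]); e=q[:2]-p[:2]; print("tool local x %.4f d %.4f"%(c*e[0]+s_*e[1],.03-(-s_*e[0]+c*e[1])))
E
python3 g.py .192 .13
```

```text
time: 13.3
tool_pos: [0.424, -0.4128, 0.2027]
orientation: [-2.78, -1.461, 0.0]
contact_force: [-0.5, 0.1, 0.0]
gripper_width: 0.462
t 13.4 pos [ 0.4231 -0.4121  0.2014] F [-1.3473 -0.1388 -0.1462] w 0.46781083744652546 tooly -0.6040725298382176 tilt [-0.0033  0.0036 -1.    ] q [-0.8144 -0.2104]
shift [-0.0056  0.0004  0.0713] n 1.4312251268950917 twist 0.009
tool local x -0.0001 d 0.1865
```

```bash
python3 -m jog '[{"hand":0.04,"x":-0.0055,"y":0,"z":0.02,"twist":0.009},{"hand":0.04,"x":-0.0055,"y":0,"z":0.04,"twist":0.009},{"hand":0.04,"x":-0.0055,"y":0,"z":0.06,"twist":0.009},{"hand":0.04,"x":-0.0055,"y":0,"z":0.07,"twist":0.009},{"hand":0.04,"x":-0.0055,"y":0,"z":0.07,"twist":0.009}]'; python3 g.py .192 .076
python3 - <<'E'
from s import *
a=cv2.resize(F["side"]["color"][150:230,340:410,::-1],None,fx=6,fy=6,interpolation=2); b=cv2.resize(F["top"]["color"][270:350,380:445,::-1],None,fx=6,fy=6,interpolation=2)
cv2.imwrite("pics/p1.png",np.hstack([a,b]))
t=robot.observe()["tool_pos"]
for c in F: print(c,proj(F[c],t))
E
```

```text
time: 13.9
tool_pos: [0.42, -0.4169, 0.1323]
orientation: [-2.786, -1.444, 0.002]
contact_force: [-0.8, 0.1, -0.1]
gripper_width: 0.469
t 14.0 pos [ 0.4213 -0.4183  0.1348] F [-0.4366 -0.4666  0.8313] w 0.47123892638022347 tooly -0.6145685087927693 tilt [ 0.0004 -0.0004 -1.    ] q [-0.8238 -0.2093]
shift [ 0.0007 -0.0021  0.0588] n 1.1775006361829325 twist -0.002
tool local x 0.0020 d 0.1927
side [379.8356 169.0896]
top [428.0954 311.4667]
```

View pics/p1.png

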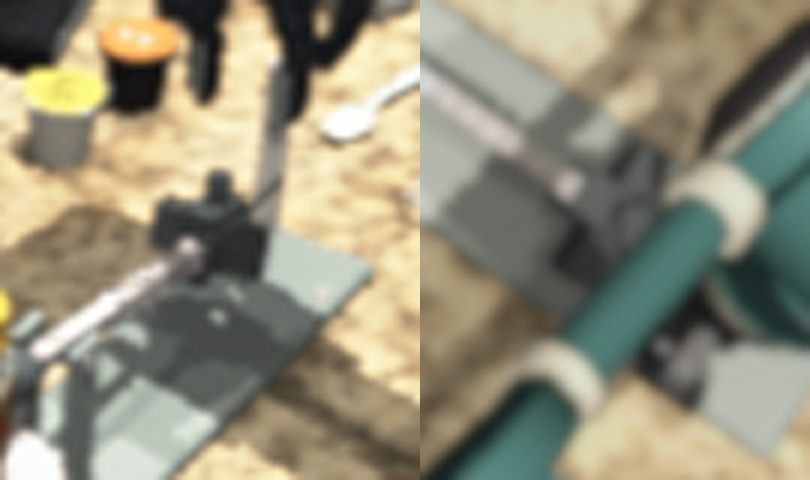

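Run:
```python
from s import *
p=np.load("scale.npy"); t=robot.observe()["tool_pos"];print(t)
f=F["side"]; cr=lambda X:((proj(f,X)-[340,150]+.5)*6).round(0)
c,s=np.cos(p[2]),np.sin(p[2])
for x in(.0345,.02,-.02,-.0345): print("finger",x,[cr(t+np.array([c*x,s*x,z])) for z in(0,.006)])
for d in(.144,.156):
  q=poise(d); print(d,[cr(W(p,q+[x,0,z])) for x in(-.033,0,.033) for z in(-.016,.012)], "knobtop",cr(W(p,poise(d,B,.036))))
for d in(.06,.15,.20): print("beam",d,cr(W(p,poise(d))))
```

```text
[ 0.4216 -0.4188  0.1357]
finger 0.0345 [array([185.,  99.]), array([186.,  89.])]
finger 0.02 [array([209., 107.]), array([210.,  97.])]
finger -0.02 [array([276., 129.]), array([277., 119.])]
finger -0.0345 [array([301., 137.]), array([302., 127.])]
0.144 [array([247., 290.]), array([251., 246.]), array([192., 270.]), array([195., 226.]), array([138., 251.]), array([141., 207.])] knobtop [204. 183.]
0.156 [array([257., 283.]), array([262., 238.]), array([202., 263.]), array([206., 219.]), array([148., 244.]), array([152., 200.])] knobtop [214. 176.]
beam 0.06 [116. 300.]
beam 0.15 [199. 242.]
beam 0.2 [242. 211.]
```

```bash
python3 -m jog '[{"hand":0.04,"x":0,"y":-0.001,"z":0.015,"twist":0},{"hand":0.04,"x":0,"y":-0.001,"z":0.03,"twist":0},{"hand":0.04,"x":0,"y":-0.001,"z":0.045,"twist":0},{"hand":0.04,"x":0,"y":-0.001,"z":0.055,"twist":0},{"hand":0.04,"x":0,"y":-0.001,"z":0.056,"twist":0}]'; python3 -m jog '[{"hand":0.04,"x":0.002,"y":0,"z":0,"twist":0},{"hand":0.04,"x":0.004,"y":0,"z":0,"twist":0},{"hand":0.04,"x":0.006,"y":0,"z":0,"twist":0},{"hand":0.04,"x":0.008,"y":0,"z":0,"twist":0},{"hand":0.04,"x":0.01,"y":0,"z":0,"twist":0}]'; python3 g.py .175 .076
```

```text
time: 14.7
tool_pos: [0.4186, -0.4159, 0.0752]
orientation: [-2.785, -1.443, 0.002]
contact_force: [-0.2, -0.2, -0.5]
gripper_width: 0.472
time: 15.2
tool_pos: [0.4263, -0.4094, 0.0789]
orientation: [2.789, 1.445, 0.001]
contact_force: [0.8, 0.0, 0.2]
gripper_width: 0.467
t 15.3 pos [ 0.4262 -0.4092  0.0786] F [ 0.1409 -0.1879  0.1563] w 0.4652379932288642 tooly -0.6146732804001509 tilt [ 0.0004 -0.0003 -1.    ] q [-0.8072 -0.1926]
shift [ 0.0073 -0.0008  0.0026] n 0.15658105306586972 twist -0.002
tool local x 0.0008 d 0.1823
```

```bash
R='x'; python3 -m jog '[{"hand":0.04,"x":0.003,"y":-0.0005,"z":0,"twist":0},{"hand":0.04,"x":0.006,"y":-0.0005,"z":0,"twist":0},{"hand":0.04,"x":0.008,"y":-0.0005,"z":0,"twist":0},{"hand":0.04,"x":0.01,"y":-0.0005,"z":0,"twist":0},{"hand":0.04,"x":0.012,"y":-0.0005,"z":0,"twist":0}]'; python3 -m jog '[{"hand":0.04,"x":0.002,"y":0,"z":0,"twist":0},{"hand":0.04,"x":0.004,"y":0,"z":0,"twist":0},{"hand":0.04,"x":0.006,"y":0,"z":0,"twist":0},{"hand":0.04,"x":0.008,"y":0,"z":0,"twist":0},{"hand":0.04,"x":0.01,"y":0,"z":0,"twist":0}]'; python3 g.py .163 .08
python3 - <<'E'
from h import *
print(robot.grab_frame("side")["origin"])
for n in("poise","scale_beam"):print(n,[(r["conf"],r["position"]) for r in robot.masks_of("side",n)[:2]])
E
```

```text
time: 15.8
tool_pos: [0.4327, -0.3993, 0.0785]
orientation: [2.79, 1.444, 0.001]
contact_force: [-0.6, -1.1, 0.4]
gripper_width: 0.468
time: 16.3
tool_pos: [0.4382, -0.3915, 0.0786]
orientation: [2.789, 1.444, -0.001]
contact_force: [-1.0, -1.4, 1.7]
gripper_width: 0.47
t 16.4 pos [ 0.4385 -0.3909  0.0784] F [ 0.8679 -2.3568  1.0358] w 0.46638390506231603 tooly -0.6151087672924613 tilt [ 0.0006  0.0001 -1.    ] q [-0.7707 -0.1559]
shift [-0.0027 -0.0004 -0.0016] n 0.06261060466170736 twist -0.002
tool local x 0.0004 d 0.1603
[0.64521027 0.893066   0.93135194]
poise [(0.56, [373.9, 191.7])]
scale_beam [(0.71, [352.1, 205.1])]
```

```bash
python3 -m jog '[{"hand":0.04,"x":0.0025,"y":0,"z":0,"twist":0},{"hand":0.04,"x":0.005,"y":0,"z":0,"twist":0},{"hand":0.04,"x":0.0075,"y":0,"z":-0.001,"twist":0},{"hand":0.04,"x":0.01,"y":0,"z":-0.001,"twist":0},{"hand":0.04,"x":0.0125,"y":0,"z":-0.001,"twist":0}]'; python3 -m jog '[{"hand":0.04,"x":0.002,"y":0,"z":0,"twist":0},{"hand":0.04,"x":0.004,"y":0,"z":-0.001,"twist":0},{"hand":0.04,"x":0.006,"y":0,"z":-0.001,"twist":0},{"hand":0.04,"x":0.009,"y":0,"z":-0.001,"twist":0},{"hand":0.04,"x":0.012,"y":0,"z":-0.001,"twist":0}]'; python3 -m jog '[{"hand":0.04,"x":0.002,"y":0,"z":0,"twist":0},{"hand":0.04,"x":0.004,"y":0,"z":-0.001,"twist":0},{"hand":0.04,"x":0.006,"y":0,"z":-0.001,"twist":0},{"hand":0.04,"x":0.008,"y":0,"z":-0.002,"twist":0},{"hand":0.04,"x":0.0085,"y":0,"z":-0.002,"twist":0}]'; python3 g.py .127 .082;python3 - <<'E'
from h import *
robot.grab_frame("side")
for n in("poise","scale_beam","pointer_tip"):print(n,[(r["conf"],r["position"]) for r in robot.masks_of("side",n)[:2]])
E
```

```text
time: 17.05
tool_pos: [0.4456, -0.3812, 0.0796]
orientation: [2.789, 1.445, -0.0]
contact_force: [-0.3, -1.4, 1.3]
gripper_width: 0.465
time: 17.55
tool_pos: [0.4524, -0.3715, 0.0806]
orientation: [2.789, 1.445, -0.001]
contact_force: [-1.0, -1.6, 0.6]
gripper_width: 0.466
time: 18.05
tool_pos: [0.4571, -0.3641, 0.0824]
orientation: [2.789, 1.445, -0.001]
contact_force: [-1.0, -1.6, -0.7]
gripper_width: 0.468
t 18.15 pos [ 0.4571 -0.3641  0.0823] F [-1.2789 -1.4227 -0.0327] w 0.4696939722143928 tooly -0.6148533039025406 tilt [-0.0002 -0.0001 -1.    ] q [-0.7151 -0.1001]
shift [ 0.0007 -0.0002  0.0003] n 0.015926906772980236 twist -0.002
tool local x 0.0002 d 0.1277
poise [(0.68, [364.2, 194.2])]
scale_beam [(0.58, [351.0, 207.3])]
pointer_tip [(0.47, [350.9, 205.8]), (0.38, [328.8, 233.7])]
```

```bash
python3 -m jog '[{"hand":0.04,"x":-0.002,"y":0,"z":0,"twist":0},{"hand":0.04,"x":-0.004,"y":0,"z":0,"twist":0},{"hand":0.04,"x":-0.004,"y":0,"z":0,"twist":0},{"hand":0.04,"x":-0.004,"y":0,"z":0,"twist":0},{"hand":0.04,"x":-0.004,"y":0,"z":0,"twist":0}]'
python3 - <<'E'
from s import *
p=np.load("scale.npy"); f=F["side"]; cr=lambda X:((proj(f,X)-[335,150]+.5)*8).round(0)
cv2.imwrite("pics/q1.png",cv2.resize(f["color"][150:222,335:408,::-1],None,fx=8,fy=8,interpolation=2))
for b in(.15,.07,0): print(b,"pointer",cr(W(p,[0,.03-.262*np.cos(b),.098-.262*np.sin(b)])),{d:cr(W(p,poise(d,b,.036))) for d in(.108,.096,.084)})
E
```

```text
time: 18.85
tool_pos: [0.4549, -0.3673, 0.0823]
orientation: [-2.79, -1.445, -0.0]
contact_force: [-0.4, 0.6, -0.9]
gripper_width: 0.469
0.15 pointer [428. 249.] {0.108: array([268., 274.]), 0.096: array([253., 284.]), 0.084: array([238., 294.])}
0.07 pointer [436. 204.] {0.108: array([266., 257.]), 0.096: array([251., 269.]), 0.084: array([235., 282.])}
0 pointer [441. 165.] {0.108: array([264., 243.]), 0.096: array([248., 257.]), 0.084: array([233., 272.])}
```

View pics/q1.png

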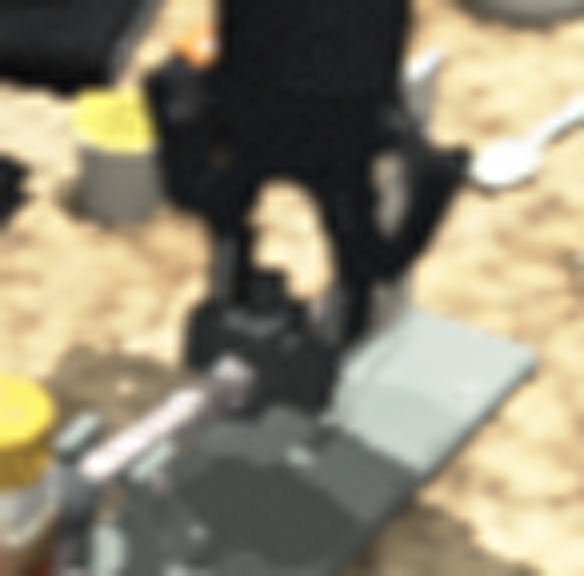

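Knob at ~(266,270): poise in the 108 mm notch, beam still on the + stop, so balance is ≤ ~86 mm. Push two more notches.

```bash
python3 -m jog '[{"hand":0.04,"x":0.003,"y":0,"z":0,"twist":0},{"hand":0.04,"x":0.006,"y":0,"z":-0.001,"twist":0},{"hand":0.04,"x":0.009,"y":0,"z":-0.001,"twist":0},{"hand":0.04,"x":0.012,"y":0,"z":-0.001,"twist":0},{"hand":0.04,"x":0.0145,"y":0,"z":-0.001,"twist":0}]'; python3 -m jog '[{"hand":0.04,"x":0.002,"y":0,"z":-0.001,"twist":0},{"hand":0.04,"x":0.004,"y":0,"z":-0.001,"twist":0},{"hand":0.04,"x":0.006,"y":0,"z":-0.002,"twist":0},{"hand":0.04,"x":0.008,"y":0,"z":-0.003,"twist":0},{"hand":0.04,"x":0.01,"y":0,"z":-0.003,"twist":0}]'; python3 -m jog '[{"hand":0.04,"x":0.001,"y":0,"z":0,"twist":0},{"hand":0.04,"x":0.002,"y":0,"z":-0.001,"twist":0},{"hand":0.04,"x":0.003,"y":0,"z":-0.001,"twist":0},{"hand":0.04,"x":0.0035,"y":0,"z":-0.001,"twist":0},{"hand":0.04,"x":0.0035,"y":0,"z":-0.001,"twist":0}]'; python3 g.py .103 .087
```

```text
time: 19.45
tool_pos: [0.4634, -0.3551, 0.0832]
orientation: [-2.789, -1.445, 0.0]
contact_force: [-2.2, -3.0, -0.2]
gripper_width: 0.47
time: 19.95
tool_pos: [0.4694, -0.347, 0.0864]
orientation: [-2.79, -1.445, -0.001]
contact_force: [0.4, -0.4, -0.3]
gripper_width: 0.469
time: 20.45
tool_pos: [0.4709, -0.3449, 0.0873]
orientation: [2.789, 1.445, -0.001]
contact_force: [-1.5, -2.4, 0.4]
gripper_width: 0.469
t 20.55 pos [ 0.4709 -0.3449  0.0874] F [-1.2128 -1.8938  0.2734] w 0.46890603865136615 tooly -0.6150521005978633 tilt [-0.0002 -0.0005 -1.    ] q [-0.6745 -0.0592]
shift [ 0.001  -0.0004  0.0004] n 0.023078614285341602 twist -0.002
tool local x 0.0004 d 0.1040
```

```bash
python3 -m jog '[{"hand":0.04,"x":-0.003,"y":0,"z":0,"twist":0},{"hand":0.04,"x":-0.006,"y":0,"z":0,"twist":0},{"hand":0.04,"x":-0.006,"y":0,"z":-0.03,"twist":0},{"hand":0.04,"x":-0.006,"y":0,"z":-0.07,"twist":0},{"hand":0.04,"x":-0.006,"y":0,"z":-0.11,"twist":0}]'; python3 -m jog '[{"hand":0.04,"x":0,"y":0,"z":-0.04,"twist":0},{"hand":0.04,"x":0,"y":0,"z":-0.06,"twist":0},{"hand":0.04,"x":0,"y":0,"z":-0.06,"twist":0},{"hand":0.04,"x":0,"y":0,"z":-0.06,"twist":0},{"hand":0.04,"x":0,"y":0,"z":-0.06,"twist":0}]';  cat > v.py <<'E'
import sys
from s import *
p=np.load("scale.npy"); f=F["side"]; cr=lambda X:((proj(f,X)-[335,145]+.5)*8).round(0)
cv2.imwrite(sys.argv[1],cv2.resize(f["color"][145:219,335:408,::-1],None,fx=8,fy=8,interpolation=2))
for b in(.15,.07,0,-.07,-.15): print(b,"pointer",cr(W(p,[0,.03-.262*np.cos(b),.098-.262*np.sin(b)])),{d:cr(W(p,poise(d,b,.036))) for d in(.096,.084,.072,.06)})
print("plate marks",[cr(W(p,[.016,-.23,z])) for z in(.0855,.098,.1105,.138)])
E
python3 v.py pics/q2.png
```

```text
time: 21.05
tool_pos: [0.467, -0.3489, 0.1976]
orientation: [-2.788, -1.444, 0.001]
contact_force: [0.4, -0.6, 1.3]
gripper_width: 0.467
time: 21.55
tool_pos: [0.4666, -0.3486, 0.255]
orientation: [-2.787, -1.443, 0.002]
contact_force: [0.1, 0.5, -0.7]
gripper_width: 0.469
0.15 pointer [428. 289.] {0.096: array([253., 324.]), 0.084: array([238., 334.]), 0.072: array([222., 345.]), 0.06: array([207., 355.])}
0.07 pointer [436. 244.] {0.096: array([251., 309.]), 0.084: array([235., 322.]), 0.072: array([220., 334.]), 0.06: array([204., 347.])}
0 pointer [441. 205.] {0.096: array([248., 297.]), 0.084: array([233., 312.]), 0.072: array([217., 326.]), 0.06: array([201., 341.])}
-0.07 pointer [444. 167.] {0.096: array([245., 286.]), 0.084: array([229., 303.]), 0.072: array([213., 319.]), 0.06: array([197., 336.])}
-0.15 pointer [446. 125.] {0.096: array([241., 275.]), 0.084: array([225., 293.]), 0.072: array([209., 312.]), 0.06: array([192., 330.])}
plate marks [array([401., 222.]), array([404., 196.]), array([407., 170.]), array([413., 111.])]
```

View pics/q2.png

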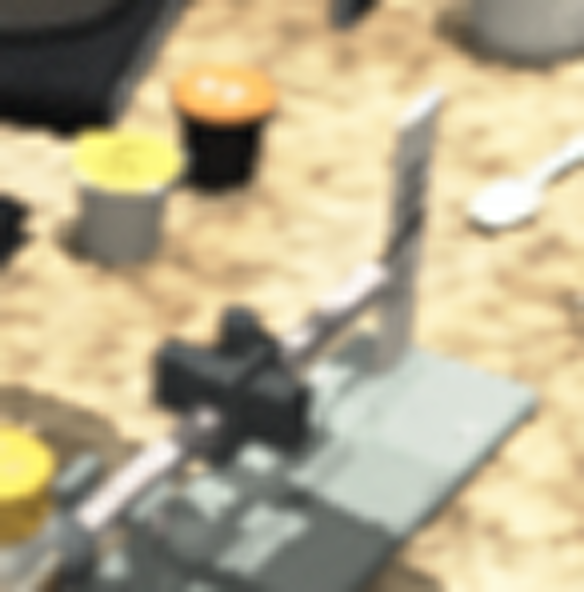

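Beam lifted; knob ~(238,310) matches the 84 mm notch, and the pointer (tip ~(421,210)) is near the middle of the plate. Zoom in to compare it with the lines.

Run:
```python
from s import *
p=np.load("scale.npy")
fr=[robot.grab_frame("side")["color"].astype(float) for _ in range(16)]
print(np.abs(fr[0]-fr[-1])[150:200,370:400].mean(), robot.observe()["time"])
a=np.mean(fr,0).astype(np.uint8)[:,:,::-1]; o=cv2.imread("pics/side0.png")
z=lambda im:cv2.convertScaleAbs(cv2.resize(im[153:193,375:395],None,fx=14,fy=14,interpolation=cv2.INTER_CUBIC),alpha=1.4)
out=np.hstack([z(o),z(a)])
for r in range(0,40,5): cv2.putText(out,str(153+r),(0,r*14+12),0,.4,(0,0,255),1); out[r*14,::6]=(0,0,255)
cv2.imwrite("pics/z.png",out)
f=F["side"]
for b in(.15,.05,.025,0,-.05):print(b,proj(f,W(p,[0,.03-.262*np.cos(b),.098-.262*np.sin(b)])))
print([proj(f,W(p,[.016,y,z])).round(1) for z in(.0855,.098,.1105,.138) for y in(-.213,-.247)])
```

```text
0.5195555555555555 22.55
0.15 [388.0484 180.5938]
0.05 [389.1464 173.5785]
0.025 [389.368  171.8501]
0 [389.5679 170.1334]
-0.05 [389.9018 166.7386]
[array([382.2, 174.5]), array([387., 170.]), array([382.6, 171.2]), array([387.4, 166.8]), array([382.9, 167.9]), array([387.7, 163.5]), array([383.6, 160.6]), array([388.5, 156.2])]
```

View pics/z.png

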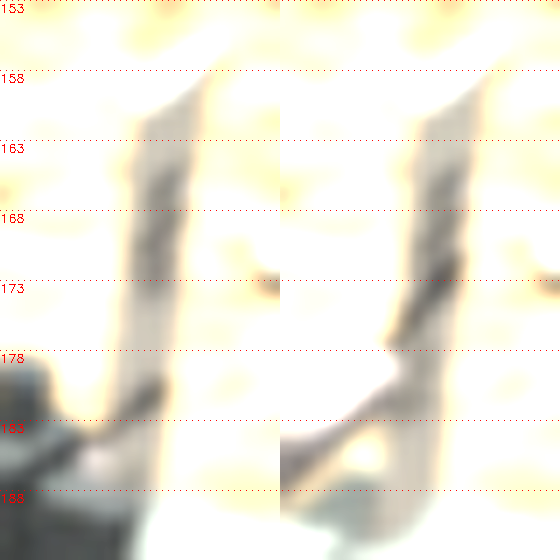

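Pointer tip rose from row ~180.0 (on the + stop) to ~171.2, which by the model is β ≈ +0.025 rad, inside the ±0.05 lines. A final numeric check, then sign off.

Run:
```python
from h import *
a=cv2.imread("pics/side0.png").astype(float); b=robot.grab_frame("side")["color"][:,:,::-1].astype(float)
for n in("jar","mill","shaker","spare_mug","poise"):print(n,[(r["conf"],r["position"]) for r in robot.masks_of("side",n)[:1]])
s=robot.observe();print(s["time"],s["tool_pos"],s["contact_force"],np.abs(s["qd"]).max())
print(robot.sign_off())
```

```text
jar [(0.56, [330.2, 219.7])]
mill [(0.95, [274.6, 226.8])]
shaker [(0.6, [259.2, 277.5])]
spare_mug [(0.57, [259.5, 317.5])]
poise [(0.78, [363.6, 195.5])]
22.85 [ 0.46759027 -0.34941236  0.25729169] [-0.15660199  0.76327372 -0.46677189] 0.002207138420167127
the job is handed in; nothing more can be done
None
```

The spice jar is weighed and the job is handed in, after 22.9 s on the robot's clock.

- **Jar:** it stands upright near the middle of the platform. I lowered it until it touched (about 2 N) and then let go.
- **Poise:** I pushed it inward by the wings from the 156 mm notch to the 84 mm notch. The highest force I read was about 4 N; readings came only at the end of each move. The fingers were then backed off and lifted clear.
- **Pointer:** it was at rest over the last second of pictures. The tip rose about 8.8 pixels from the + stop, which I read as a beam angle of about +0.025 rad, or ±0.01 by my estimate. That is inside the ±0.05 lines.
- **Bystanders:** the shaker and mug were found within half a pixel of where they started. The mill's reported position shifted by 2 pixels sideways. I took that as detector scatter, since the arm never came near it, but I did not check it further.

**Weak points in the checks:** the lines on the index plate were too blurred to read directly, so the angle comes from my model of the scale rather than from the lines. My fitted scale pose was also off by 1 to 3 pixels at some points, and by much more at one index-plate point in the top view that I had only guessed. The largest wrist force was about 29 N, read while the jaws closed on the jar.

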